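Press the mug on the cup rinser and set it to dry

ROBOT

A 6-joint arm with a two-finger parallel gripper is mounted at the origin on a cart in front of the work surface, level with it; the furniture and walls round the work are solid. World frame = base frame: x ahead of the robot, y to its left, z up, the work surface at z = 0. Lengths are in mm, angles in rad, forces in N, time in s.
With the tool pointing down it reaches from about 275 to 750 mm from the base axis. Payload 10.2 kg.
Tool frame: the origin (TCP) lies at the very end of the fingers, on their centre line; the grasp point (between the pads) lies 19 mm behind it; z points along the fingers, y is the line along which they close (so a half turn about z gives the same grasp; the last joint's range is limited). The gripper opens to 85 mm and grips with 20 to 120 N. Pads are 22 mm wide; open, the fingers measure 114 mm over their backs; the gripper's body (76 mm by 85 mm) begins 54 mm behind the grasp point. The pads swing forward as they close: fully open they stand 13 mm farther back than shut.
Start: joints at [0.947, 0.313, 1.498, -0, 1.331, -0.223], TCP at [204.844, 483.394, 231.294] pointing down, gripper open.
Joint ranges: [-2.94, 2.94], [-0.97, 2.17], [0.19, 2.56], [-1.23, 4.37], [0.02, 3.11], [-2.88, 2.88]. Speed limits (rad/s): [2.39, 2.39, 3.01, 3.14, 3.14, 3.14].

INTERFACE

Orientations are given as a unit quaternion [w, x, y, z].
In Python, from rig import * gives the robot as it stands. The module is installed in compiled form; this text tells all that it offers.
- The arm moves only by the shell command python3 -m crank 'ROWS' [FORCE]. ROWS is JSON, a list that holds one entry, the list of rows, each a list of 7 numbers: the shift along the tool's x, y, z in units of 25 mm (1.0 is 25 mm), then the turn, a rotation vector about the tool's x, y, z in units of 8 degrees (1.0 is 8 degrees), then the finger opening in mm, from 0 to 85.4. A call has exactly 8 rows; each row shifts and turns the commanded pose from where the row before left it, along the tool's axes as they then stand; what a row does not reach is not made up. A row lasts 1/10 s, in which the tool goes at most 50 mm and 8.59 degrees, less where a joint would pass 70% of its speed; a pose out of reach is approached as far as the arm can. A call is refused whole if a number of a shift passes 1 or a number of a turn 1, either way. A call with a gripper value outside its range is refused whole. The fingers move at their own pace and stop on an object; FORCE is the grip in N (left out, the last holds). Time passes only in rows, so rows that do not move let the fingers close, or fill a call up. It gives the time, the measured TCP pose, the force, the opening and the grip force at its end, in the units of the state.
- sense(): the state, without advancing time (a new reading comes with each control period).
- capture(name): name is "scene" or "top" or "wrist"; returns the picture (400x640x3 uint8, blue, green, red); there is no depth.
- camera_model(name): a dict with "fx", "fy", "cx", "cy" (pixels), "world_from_camera" (4x4, takes a point from camera to world coordinates); the wrist camera has in their place "T_tool_cam" (4x4, takes a point from camera to tool coordinates, whose origin is the TCP and whose axes are the flange's). Camera axes: x right, y up, looking along -z (the intrinsics and any distortion apply to the point x, -y, -z); pixel columns grow to the right and rows downward; lengths in mm; the calibration is good to about 2 mm. A picture is of the moment at which its call begins: read the wrist's pose just before it. camera_model takes no time and is no camera call.
- finish_job(): hands the job in; it is judged then, once.
The state is a dict: "time_s": time; "joints": joint angles; "dq": joint speeds; "tau": joint torques, N m; "eef_pos": TCP position; "ee_rot": TCP orientation; "force": force on the tool from outside, world axes, zero at the start; "wrist_torque": the same for the moment, N m; "grip_width": opening from 0.0 (shut) to 1.0 (fully open); "grip_force": force on a finger pad.
Only numpy, scipy, OpenCV 4.12 (cv2) and the standard library are available. Lean on these libraries where they do the work, as an engineer would, in place of code of your own. Each camera call takes 0.05 s, during which the arm holds its last target. There are 200 camera calls.

TASK

Take the mug, which stands mouth down on the worktop, centre its mouth on the round sprung pad of the cup rinser and press it until the pad is fully down; keep it fully down for at least one second. Then set the mug down gently, still mouth down and with its whole rim on the round drying mat, and let go. Leave the other things on the worktop where they are.

Things in the scene. Friction and masses are not known exactly. Their poses are not given: they have to be found in the camera images.
- mug: White mug, mouth down, 127 g (+-30 %), 55 mm high, hollow; 59 mm across at the rim (now below), narrowing to 42 at the foot (now on top). The handle (14 mm thick) reaches 53 mm from the axis. Origin: on the foot plane, 11.5 mm from the axis towards the handle. Own z: foot to mouth (down as it stands); own -y: to the handle; own x: level, square to the handle; a grip across x clears the handle.
- mug_rim (a point): Centre of the mug's mouth, on the rim plane and on the mug's axis; 55 mm from mug_foot.
- mug_foot (a point): Centre of the mug's foot (the round end now on top), on the mug's axis.
- rinser: Counter-top cup rinser, fixed to the worktop: a round steel dish 110 mm across and 20 mm high with a round sprung press pad above its middle. Origin: centre of the dish's underside, z up. A capped inlet stub sticks out 11 mm on its +x side.
- pad_top (a point): Centre of the top face of the rinser's press pad, on the moving pad: a flat black disc 84 mm across with eight grey spokes, its top 46 mm above the worktop when up and 32 mm when fully down.
- press_pad (a joint): How far the pad is pressed down, in m: 0 = up, 0.014 = fully down on its stop. A spring returns it: 4.3 N starts it moving, 10.3 N brings it to the stop; it does not latch.
- drying_mat: Round dark rubber drying mat with parallel ribs, 116 mm across and 8 mm thick, fixed to the worktop. Origin: centre of its underside, z up.
- mat_top (a point): Centre of the mat's top, 8 mm above the worktop.
- coffee_machine: Coffee machine, fixed, at the back in the middle: 352 (x) x 133 (y) x 249 mm high; its front (drip tray, 37 mm high) is 176 mm towards the robot from its origin, its tall part begins 88 mm towards the robot. Keep the gripper clear of it when swinging across. Origin: centre of its underside, axes as the world's.
- tin: Round food tin, 86 mm across, 40 mm high, standing among the work; leave it. Origin: centre of its underside.
- lemon: Lemon, 71x53x51 mm, behind the work; leave it. Origin: centre of its underside.
- garlic: Garlic bulb, 56 mm, behind the work; leave it. Origin: centre of its underside.
- salt_shaker: Salt shaker with a grey dome top, 44 mm across, 90 mm high; leave it. Origin: centre of its underside.
- spice_jar: Glass spice jar with a dark lid, 41 mm across, 105 mm high; leave it. Origin: centre of its underside.

How it is judged (in metres and radians):
On the way:
1. the mug, mouth down and centred on the press pad within 15 mm, holds the pad fully down (at least 12 of its 14 mm) for 0.9 s (value of joint press_pad above 0.012 m and horizontal distance between mug_rim and pad_top below 0.015 m and angle between mug's own z axis and vertical above 2.97 rad and contact force between mug and press_pad above 5 N), for 0.9 s.
At the end, for the whole second after the job is handed in: The mug stands at rest, mouth down (within 8 degrees), with its rim on the drying mat (rim height within 4 mm of the mat's top, its axis within 28 mm of the mat's centre), released; the rinser's pad is up again (within 2 mm) (horizontal distance between mug_rim and mat_top below 0.028 m and z of mug_rim in the frame of mat_top between -0.004 and 0.004 m and angle between mug's own z axis and vertical above 3 rad and linear speed of mug below 0.02 m/s and value of joint press_pad below 0.002 m); the robot touches nothing.
It fails at once if the mug is dropped or thrown: it moves faster than 0.6 m/s with no finger touching it (linear speed of mug above 0.6 m/s and contact force between the fingers and mug below 0.05 N).
It fails at once if the tin, lemon, garlic, salt shaker or spice jar is moved by more than 30 mm (distance of any of tin, lemon, garlic, salt_shaker, spice_jar from where it was at the start of the episode above 0.03 m).
It also fails if it takes over 61 s, if anything falls off the work surface, if the arm or the gripper's body presses on something with over 40 N, if the wrist force passes 120 N, or if a joint passes its speed limit or range.

## Working session

There is one attempt and no reset: what is moved stays moved. The work goes in short steps, Python scripts to look and compute and a shell command to move; the robot and the scene stay as the last step left them, time stands still between calls to the robot, and variables do not carry over. Pictures are saved under pics/ and viewed, at most 13 in all, crops included, and the job is handed in when it is done.

```bash
mkdir -p pics
python3 - <<'E'
from rig import *
import cv2, numpy as np
np.set_printoptions(precision=4,suppress=True)
s=sense();print(s['time_s'],s['eef_pos'],s['ee_rot'],s['force'],s['grip_width'])
for n in("scene","top","wrist"):
    im=capture(n);cv2.imwrite(f"pics/{n}0.png",im);print(n,camera_model(n))
E
```

```text
0.0 [204.6837 483.1769 230.7154] [-0.0003  0.1991  0.98   -0.0006] [-0.3774  0.118   0.3733] 1.0019074909479733
scene {'fx': 424.5277861733258, 'fy': 424.5277861733258, 'cx': 320.8063560730293, 'cy': 196.2584724795197, 'world_from_camera': array([[   0.439 ,    0.6632,   -0.6062,   -9.6786],
       [  -0.8984,    0.3166,   -0.3043, -488.5489],
       [  -0.0099,    0.6782,    0.7348,  820.248 ],
       [   0.    ,    0.    ,    0.    ,    1.    ]])}
top {'fx': 454.2079791961324, 'fy': 454.2079791961324, 'cx': 315.4306935231501, 'cy': 199.183079951585, 'world_from_camera': array([[  -0.0053,    0.9955,   -0.0948,  504.0294],
       [  -0.9995,   -0.0083,   -0.0312, -190.4166],
       [  -0.0318,    0.0945,    0.995 ,  979.9058],
       [   0.    ,    0.    ,    0.    ,    1.    ]])}
wrist {'fx': 311.74613298578333, 'fy': 311.74613298578333, 'cx': 322.60073019719954, 'cy': 200.81837591795986, 'T_tool_cam': array([[  -0.0003,    0.9627,    0.2706,   69.4497],
       [   1.    ,    0.0003,   -0.0002,    1.5002],
       [  -0.0003,    0.2706,   -0.9627, -142.4054],
       [   0.    ,    0.    ,    0.    ,    1.    ]])}
```

View pics/top0.png

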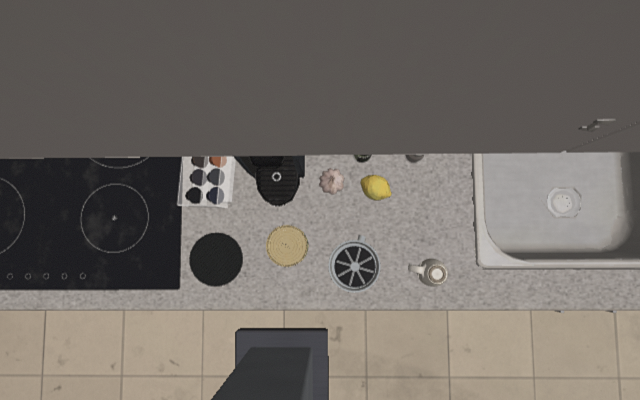

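View pics/scene0.png

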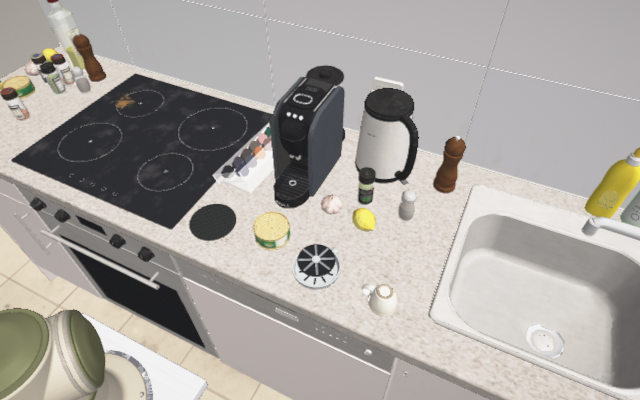

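The top view shows the mat at about (216,259), tin (287,246), rinser pad (355,266) and mug (434,272) with its handle to the left at (413,268). The scene view shows the mat at (213,221), rinser (316,266) and mug (382,299) with the handle at (368,289).

```bash
cat > h.py <<'E'
import cv2, numpy as np
from rig import *
from scipy.spatial.transform import Rotation as R
np.set_printoptions(precision=2,suppress=True)
def T_of(name,s=None):
    m=camera_model(name)
    if name!="wrist": return m,m["world_from_camera"]
    q=s["ee_rot"];T=np.eye(4);T[:3,:3]=R.from_quat([q[1],q[2],q[3],q[0]]).as_matrix();T[:3,3]=s["eef_pos"]
    return m,T@m["T_tool_cam"]
def ray(name,u,v,z,s=None):
    m,T=T_of(name,s)
    d=T[:3,:3]@np.array([(u-m["cx"])/m["fx"],-(v-m["cy"])/m["fy"],-1]);o=T[:3,3]
    return o+d*(z-o[2])/d[2]
def blob(mask,near):
    n,l,st,c=cv2.connectedComponentsWithStats(mask.astype(np.uint8))
    i=min(range(1,n),key=lambda k:np.hypot(*(c[k]-near))+(1e4 if st[k,4]<30 else 0))
    return (l==i).astype(np.uint8),st[i],c[i]
E
python3 - <<'E'
from h import *
t=cv2.imread("pics/top0.png");sc=cv2.imread("pics/scene0.png")
g=cv2.cvtColor(t,6);gs=cv2.cvtColor(sc,6)
for nm,G,p in(("top",g,(216,259)),("scene",gs,(213,221))):
    m,st,c=blob(G<60,p);k=max(cv2.findContours(m,0,2)[0],key=cv2.contourArea);e=cv2.fitEllipse(k)
    print("mat",nm,st,e,ray(nm,*e[0],8))
    if nm=="top": print([ray(nm,*q,8)[:2] for q in((st[0],e[0][1]),(st[0]+st[2],e[0][1]))])
# rinser pad: crops
cv2.imwrite("pics/crop1.png",np.hstack([cv2.resize(t[225:305,315:395],(400,400),interpolation=2),cv2.resize(t[232:312,394:474],(400,400),interpolation=2)]))
for nm,I,c0 in(("top",(354,266),0),("scene",(316,264),0)):
    print("pad",nm,ray(nm,*I,46))
print("mug foot top",ray("top",434.5,272,55),"handle",ray("top",413,268,30),"scene",ray("scene",384,288,55))
print("tin",ray("top",287,246,40))
E
```

```text
mat top [ 190  233   52   53 2178] ((215.64627075195312, 258.91046142578125), (51.117061614990234, 52.44828796386719), 33.37279510498047) [470.06  54.26   8.  ]
[array([470.29, 109.63]), array([469.82,  -2.42])]
mat scene [ 190  204   46   36 1216] ((212.42759704589844, 221.48599243164062), (33.051700592041016, 45.311824798583984), 72.54515075683594) [468.36  52.71   8.  ]
pad top [ 455.9  -238.84   46.  ]
pad scene [ 445.36 -246.11   46.  ]
mug foot top [ 443.89 -398.8    55.  ] handle [ 450.56 -360.77   30.  ] scene [ 448.19 -400.02   55.  ]
tin [ 496.99 -101.73   40.  ]
```

View pics/crop1.png

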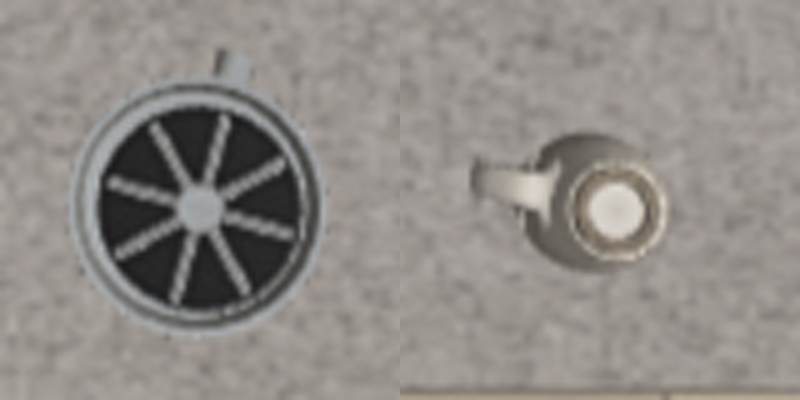

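The crop shows the pad hub at top pixel (355,267), the mug's foot at about (437,274) and the handle tip near (409,267.5), pointing roughly +y. I'll turn the tool first, then travel towards the mug at height.

```bash
cat >> h.py <<'E'
def togo(p,xang=None):
    s=sense();q=s["ee_rot"];M=R.from_quat([q[1],q[2],q[3],q[0]]).as_matrix()
    print("t",s["time_s"],"tcp",np.array(s["eef_pos"]),"xang",np.degrees(np.arctan2(M[1,0],M[0,0])),"tilt",M[:2,2]*57.3,"F",np.array(s["force"]),"w",s["grip_width"]*85.4,"gf",s["grip_force"])
    if p is not None: print("units tool",M.T@(np.array(p)-s["eef_pos"])/25)
    if xang is not None:
        r=R.from_euler("z",xang,degrees=True).as_matrix()@np.diag([1,-1,-1.]);print("turn units",np.degrees(R.from_matrix(M.T@r).as_rotvec())/8)
E
python3 - <<'E'
from h import *
print("foot",ray("top",437.4,274,55),"handle",ray("top",409,267.6,28),"pad",ray("top",355,267,46),ray("top",355,267,46))
E
python3 -m crank '[[[0,0,0,0,0,1,85],[0,0,0,0,0,1,85],[0,0,0,0,0,1,85],[0,0,0,0,0,1,85],[0,0,0,0,0,1,85],[0,0,0,0,0,1,85],[0,0,0,0,0,1,85],[0,0,0,0,0,1,85]]]' 40
python3 - <<'E'
from h import *
togo([430,-400,230],80)
E
```

```text
foot [ 439.92 -404.44   55.  ] handle [ 451.29 -352.95   28.  ] pad [ 453.88 -240.84   46.  ] [ 453.88 -240.84   46.  ]
time_s: 0.95
eef_pos: [204.8, 483.3, 231.0]
ee_rot: [0.0, 0.69, 0.724, -0.0]
force: [0.7, -0.9, 0.2]
grip_width: 0.993
grip_force: 0.0
t 0.95 tcp [204.77 483.29 231.05] xang 92.70628721948809 tilt [-0.02 -0.03] F [ 0.69 -0.85  0.2 ] w 84.80140608508283 gf 0.0
units tool [-35.72   7.33   0.06]
turn units [-0.    0.    1.59]
```

```bash
python3 -m crank '[[[-1,0.25,0,0,0,0,85],[-1,0.25,0,0,0,0,85],[-1,0.25,0,0,0,0,85],[-1,0.25,0,0,0,0,85],[-1,0.25,0,0,0,0,85],[-1,0.25,0,0,0,0,85],[-1,0.25,0,0,0,0,85],[-1,0.25,0,0,0,0,85]]]' | head -2
python3 -m crank '[[[-1,0.25,0,0,0,0,85],[-1,0.25,0,0,0,0,85],[-1,0.25,0,0,0,0,85],[-1,0.25,0,0,0,0,85],[-1,0.25,0,0,0,0,85],[-1,0.25,0,0,0,0,85],[-1,0.25,0,0,0,0,85],[-1,0.25,0,0,0,0,85]]]' | head -2
python3 -m crank '[[[-1,0.2,0,0,0,0,85],[-1,0.2,0,0,0,0,85],[-1,0.2,0,0,0,0,85],[-1,0.2,0,0,0,0,85],[-1,0.2,0,0,0,0,85],[-1,0.2,0,0,0,0,85],[-1,0.2,0,0,0,0,85],[-1,0.2,0,0,0,0,85]]]' | head -2
python3 -m crank '[[[-1,0.2,0,0,0,0,85],[-1,0.2,0,0,0,0,85],[-1,0.2,0,0,0,0,85],[-1,0.2,0,0,0,0,85],[-1,0.2,0,0,0,0,85],[-1,0.2,0,0,0,0,85],[0,0,0,0,0,1,85],[0,0,0,0,0,0.9,85]]]' | head -2
python3 - <<'E'
from h import *
togo([440,-404.5,230],77.5)
s=sense();cv2.imwrite("pics/w1.png",capture("wrist"))
import json;json.dump({k:list(map(float,s[k])) for k in("eef_pos","ee_rot")},open("s1.json","w"))
E
```

```text
time_s: 1.75
eef_pos: [265.4, 285.3, 231.2]
time_s: 2.55
eef_pos: [326.0, 88.2, 231.3]
time_s: 3.35
eef_pos: [376.5, -109.4, 231.2]
time_s: 4.15
eef_pos: [414.2, -257.0, 230.8]
t 4.15 tcp [ 414.2  -257.05  230.78] xang 77.47694099797249 tilt [-0.04  0.04] F [-0.41 -0.32  0.48] w 85.04049364505191 gf 0.0
units tool [-5.53  2.29  0.03]
turn units [-0.01 -0.   -0.  ]
```

View pics/w1.png

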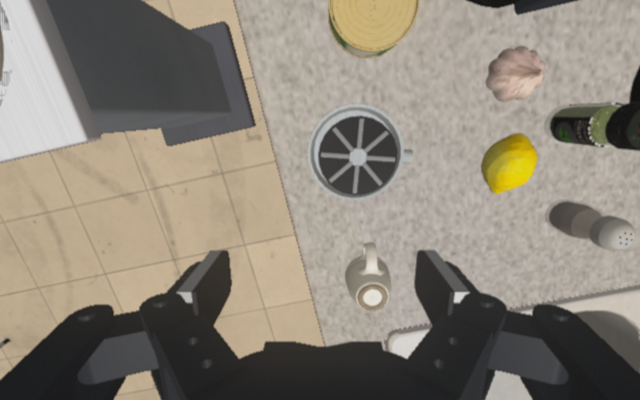

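The wrist view shows the pad hub at (358,157), the mug's foot at about (372,297) and its handle end near (369,245). Next I'll compare these rays with the top-view fix.

Run:
```python
from h import *
import json
s=json.load(open("s1.json"));im=cv2.imread("pics/w1.png")
print("pad",ray("wrist",358,157,46,s))
print("foot",ray("wrist",372,297,55,s),"handle",ray("wrist",369.5,244,30,s))
hsv=cv2.cvtColor(im,40)
for nm,m,p,z in(("pad dark",cv2.morphologyEx((im.max(2)<75).astype(np.uint8),3,np.ones((13,13))),(358,157),46),):
    b,st,c=blob(m,p);k=max(cv2.findContours(b,0,2)[0],key=cv2.contourArea);e=cv2.fitEllipse(k)
    print(nm,st,e,ray("wrist",*e[0],z,s),2*np.linalg.norm(ray("wrist",*e[0],z,s)-ray("wrist",e[0][0]+e[1][0]/2,e[0][1],z,s)))
togo([440,-404.5,120],77.5)
```

```text
pad [ 455.38 -239.38   46.  ]
foot [ 440.12 -400.99   55.  ] handle [ 450.67 -346.44   30.  ]
pad dark [ 319  117   78   77 4341] ((357.7420349121094, 155.18917846679688), (75.4098892211914, 77.73985290527344), 47.73012161254883) [ 455.47 -237.46   46.  ] 78.94648150920334
t 4.2 tcp [ 414.2  -256.77  230.9 ] xang 77.1610721139214 tilt [-0.04  0.04] F [0.47 0.05 0.66] w 85.29904684714211 gf 0.0
units tool [-5.53  2.32  4.43]
turn units [-0.01 -0.   -0.04]
```

```bash
python3 -m crank '[[[-0.7,0.3,0.4,0,0,0,85],[-0.7,0.3,0.4,0,0,0,85],[-0.7,0.3,0.4,0,0,0,85],[-0.7,0.3,0.4,0,0,0,85],[-0.7,0.3,0.4,0,0,0,85],[-0.7,0.3,0.4,0,0,0,85],[-0.7,0.3,0.4,0,0,0,85],[-0.5,0.2,0.5,0,0,0,85]]]' | head -2
python3 - <<'E'
from h import *
togo([440,-403,40],77.5)
s=sense();cv2.imwrite("pics/w2.png",capture("wrist"))
import json;json.dump({k:list(map(float,s[k])) for k in("eef_pos","ee_rot")},open("s2.json","w"))
E
```

```text
time_s: 5.0
eef_pos: [442.2, -401.6, 148.3]
t 5.0 tcp [ 442.23 -401.65  148.32] xang 77.97185949920474 tilt [ 0.01 -0.02] F [ 0.66 -0.57 -0.29] w 85.05048558082048 gf 0.0
units tool [-0.07 -0.08  4.33]
turn units [0.   0.   0.06]
```

View pics/w2.png

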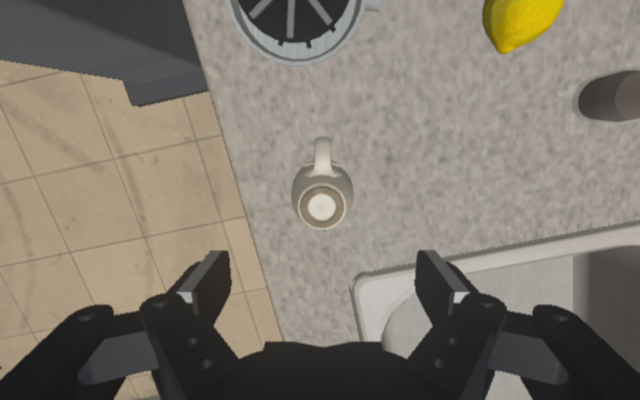

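Here the mug's foot is at about (323,207), with the handle tip at (322,138) pointing straight up in the image. It sits between the fingers.

Run:
```python
from h import *
import json
s=json.load(open("s2.json"));im=cv2.imread("pics/w2.png")
hsv=cv2.cvtColor(im,40)
f=ray("wrist",322.8,207,55,s);h=ray("wrist",322.3,139,30,s)
print(f,h,np.degrees(np.arctan2(*(h-f)[1::-1])))
b,st,c=blob((im.min(2)>195).astype(np.uint8),(322,207));print(st,c,ray("wrist",*c,55,s))
togo([*f[:2],15],77.5)
```

```text
[ 441.58 -402.62   55.  ] [ 451.82 -352.78   30.  ] 78.3966374681353
[310 196  24  21 186] [322.31 203.15] [ 441.87 -399.45   55.  ]
t 5.05 tcp [ 441.56 -402.29  145.87] xang 77.9103836459531 tilt [-0.1   0.11] F [-1.03  0.27 -2.32] w 85.21031726662765 gf 0.0
units tool [-0.02  0.02  5.23]
turn units [-0.02 -0.01  0.05]
```

```bash
python3 -m crank '[[[0,0,0.9,0,0,0,85],[0,0,0.9,0,0,0,85],[0,0,0.9,0,0,0,85],[0,0,0.8,0,0,0,85],[0,0,0.7,0,0,0,85],[0,0,0.5,0,0,0,85],[0,0,0.3,0,0,0,85],[0,0,0.1,0,0,0,85]]]' 40 
python3 -m crank '[[[0,0,0,0,0,0,85],[0,0,0,0,0,0,20],[0,0,0,0,0,0,20],[0,0,0,0,0,0,20],[0,0,0,0,0,0,20],[0,0,0,0,0,0,20],[0,0,0,0,0,0,20],[0,0,0,0,0,0,20]]]' 40
python3 -c "
from h import *
togo(None)"
```

```text
time_s: 5.85
eef_pos: [442.0, -400.4, 21.0]
ee_rot: [-0.0, 0.778, 0.628, -0.0]
force: [0.6, -0.1, -0.3]
grip_width: 0.998
grip_force: 0.0
time_s: 6.65
eef_pos: [442.5, -401.0, 22.4]
ee_rot: [0.001, 0.778, 0.628, -0.0]
force: [-1.0, 1.2, 5.7]
grip_width: 0.6
grip_force: 40.8
t 6.65 tcp [ 442.47 -400.98   22.39] xang 77.84664016613515 tilt [ 0.06 -0.07] F [-0.97  1.16  5.73] w 51.2037289939616 gf 40.76652448560026
```

```bash
python3 -m crank '[[[0,0,-0.2,0,0,0,20],[0,0,-0.4,0,0,0,20],[0,0,-0.5,0,0,0,20],[0,0,-0.6,0,0,0,20],[0,0,-0.6,0,0,0,20],[0,0,-0.6,0,0,0,20],[0,0,-0.4,0,0,0,20],[0,0,-0.2,0,0,0,20]]]' 45
python3 - <<'E'
from h import *
s=sense();cv2.imwrite("pics/w3.png",capture("wrist"));t=capture("top");cv2.imwrite("pics/t3.png",t)
import json;json.dump({k:list(map(float,s[k])) for k in("eef_pos","ee_rot")},open("s3.json","w"))
cv2.imwrite("pics/w3c.png",cv2.resize(cv2.imread("pics/w3.png")[100:300,170:490],(800,500)))
togo([454.8,-239.3,110],77.9)
E
```

```text
time_s: 7.45
eef_pos: [442.3, -401.0, 110.4]
ee_rot: [0.001, 0.778, 0.628, -0.0]
force: [-0.3, 0.2, -1.7]
grip_width: 0.592
grip_force: 46.7
t 7.55 tcp [ 442.22 -400.79  109.53] xang 77.83662749196351 tilt [ 0.04 -0.05] F [ 0.28 -0.19 -1.91] w 50.527425343106216 gf 46.7024832588595
units tool [ 6.42 -0.87 -0.02]
turn units [ 0.01  0.01 -0.01]
```

View pics/w3c.png

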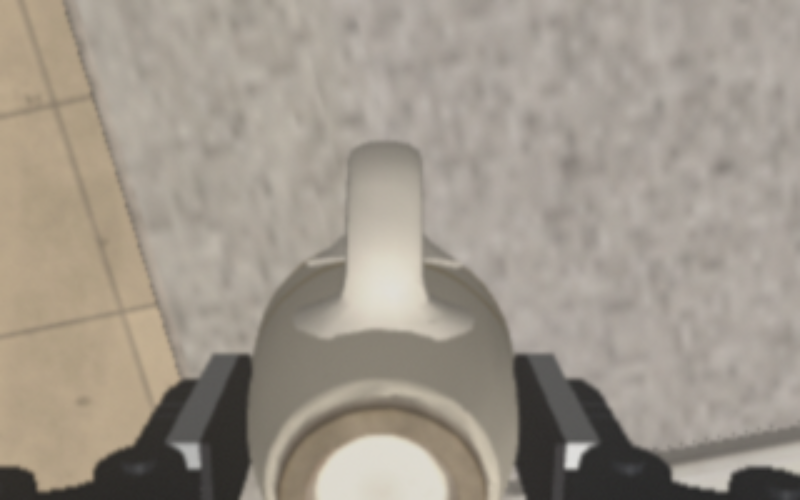

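The mug is held squarely, handle centred. The foot centre is near crop (385,485), i.e. about (324,294) in the full image.

Run:
```python
from h import *
import json
s=json.load(open("s3.json"));im=cv2.imread("pics/w3.png")
b,st,c=blob(((im.min(2)>200)).astype(np.uint8),(322,296));print(st,c)
m,T=T_of("wrist",s)
for v in(290,294,298):
    p=ray("wrist",323.5,v,s["eef_pos"][2]+32.6,s);print(p,p-np.array(s["eef_pos"]))
t=cv2.imread("pics/t3.png")
cv2.imwrite("pics/big.png",np.hstack([cv2.resize(t[222:322,390:490],(400,400)),cv2.resize(im[250:350,274:374],(400,400))]))
```

```text
[ 298  275   49   42 1442] [321.83 295.48]
[ 442.55 -398.41  143.01] [ 0.2   2.55 32.6 ]
[ 442.17 -400.18  143.01] [-0.18  0.79 32.6 ]
[ 441.78 -401.95  143.01] [-0.56 -0.99 32.6 ]
```

View pics/big.png

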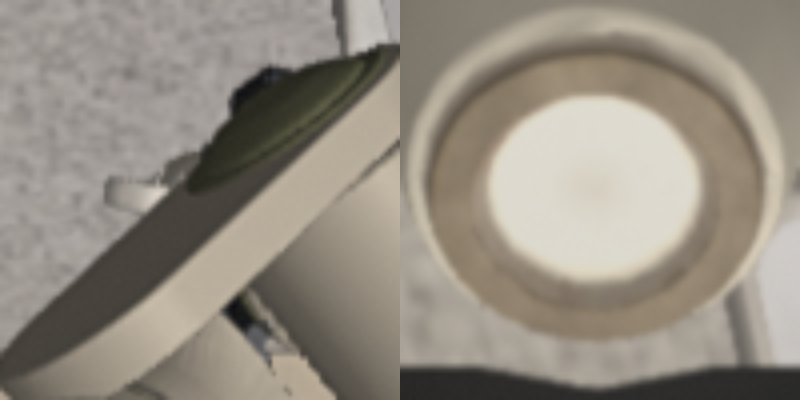

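Mug axis lies within about 1 mm of the TCP axis. Now to above the pad.

```bash
python3 -m crank '[[[0.5,-0.1,0,0,0,0,20],[0.9,-0.1,0,0,0,0,20],[1,-0.15,0,0,0,0,20],[1,-0.15,0,0,0,0,20],[1,-0.15,0,0,0,0,20],[0.9,-0.1,0,0,0,0,20],[0.7,-0.1,0,0,0,0,20],[0.4,0,0,0,0,0,20]]]' 60
python3 - <<'E'
from h import *
s=sense();cv2.imwrite("pics/w4.png",capture("wrist"))
sc=capture("scene")[190:340,220:460];cv2.imwrite("pics/sc4.png",cv2.resize(sc,(800,500)))
togo([455.2,-238.8,72],77.9)
E
```

```text
time_s: 8.35
eef_pos: [454.8, -237.9, 108.5]
ee_rot: [-0.001, 0.778, 0.629, -0.0]
force: [1.2, -0.8, -1.2]
grip_width: 0.584
grip_force: 62.8
t 8.45 tcp [ 455.18 -238.73  108.68] xang 77.9096918661954 tilt [-0.02  0.02] F [ 0.64 -0.89 -2.59] w 50.00158609394797 gf 62.778411578128726
units tool [-0.    0.    1.47]
turn units [-0. -0.  0.]
```

View pics/w4.png

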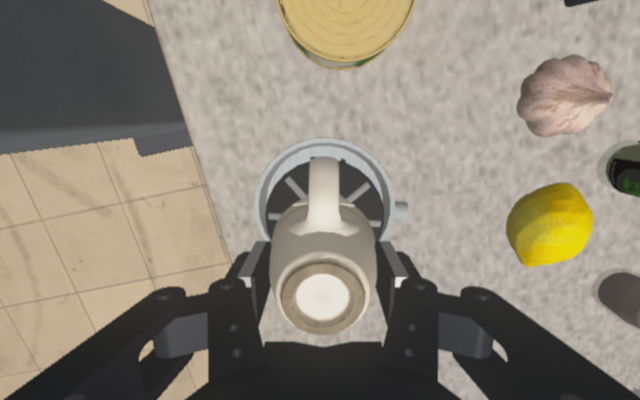

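The mug hangs over the dish, which spans columns 257–392 (middle 324.5) against the mug's 323, so it is centred sideways. Pressing now, with a force check.

```bash
python3 -m crank '[[[0,0,0.4,0,0,0,20],[0,0,0.4,0,0,0,20],[0,0,0.3,0,0,0,20],[0,0,0.25,0,0,0,20],[0,0,0.2,0,0,0,20],[0,0,0.2,0,0,0,20],[0,0,0.1,0,0,0,20],[0,0,0,0,0,0,20]]]' 60
python3 - <<'E'
from h import *
togo([455.2,-238.8,54],77.9)
E
```

```text
time_s: 9.25
eef_pos: [455.0, -239.8, 62.7]
ee_rot: [-0.0, 0.778, 0.628, -0.0]
force: [-3.4, 0.8, 4.8]
grip_width: 0.585
grip_force: 63.7
t 9.25 tcp [ 454.95 -239.84   62.66] xang 77.8426708699694 tilt [-0.01 -0.01] F [-3.42  0.84  4.78] w 49.919291223501915 gf 63.730840479402104
units tool [0.04 0.   0.35]
turn units [-0.    0.   -0.01]
```

```bash
python3 -m crank '[[[0,0,0.1,0,0,0,20],[0,0,0.1,0,0,0,20],[0,0,0.1,0,0,0,20],[0,0,0.1,0,0,0,20],[0,0,0.05,0,0,0,20],[0,0,0,0,0,0,20],[0,0,0,0,0,0,20],[0,0,0,0,0,0,20]]]' 60
python3 - <<'E'
from h import *
togo(None)
E
```

```text
time_s: 10.05
eef_pos: [455.2, -240.1, 54.1]
ee_rot: [0.001, 0.778, 0.628, -0.0]
force: [-10.6, 5.8, 31.3]
grip_width: 0.58
grip_force: 67.6
t 10.05 tcp [ 455.21 -240.07   54.14] xang 77.87096887422476 tilt [ 0.03 -0.08] F [-10.64   5.84  31.25] w 49.57369552611792 gf 67.64504183211102
```

33 N over the unloaded reading at TCP z 54 means the pad is on its stop. Holding.

```bash
python3 -m crank '[[[0,0,0,0,0,0,20],[0,0,0,0,0,0,20],[0,0,0,0,0,0,20],[0,0,0,0,0,0,20],[0,0,0,0,0,0,20],[0,0,0,0,0,0,20],[0,0,0,0,0,0,20],[0,0,0,0,0,0,20]]]' 60
python3 - <<'E'
from h import *
togo(None)
s=sense();im=capture("wrist");cv2.imwrite("pics/w5.png",im);cv2.imwrite("pics/c5.png",cv2.resize(im[120:340,200:460],(650,550)))
E
python3 -m crank '[[[0,0,0,0,0,0,20],[0,0,0,0,0,0,20],[0,0,0,0,0,0,20],[0,0,0,0,0,0,20],[0,0,0,0,0,0,20],[0,0,0,0,0,0,20],[0,0,0,0,0,0,20],[0,0,0,0,0,0,20]]]' 60
```

```text
time_s: 10.85
eef_pos: [455.2, -240.0, 54.2]
ee_rot: [0.001, 0.778, 0.628, -0.0]
force: [-11.4, 6.3, 32.2]
grip_width: 0.585
grip_force: 67.6
t 10.85 tcp [ 455.21 -240.05   54.15] xang 77.86999274820407 tilt [ 0.03 -0.08] F [-11.4    6.33  32.24] w 49.948940008024735 gf 67.64350073714013
time_s: 11.7
eef_pos: [455.2, -240.1, 54.1]
ee_rot: [0.001, 0.778, 0.628, -0.0]
force: [-11.0, 6.2, 32.4]
grip_width: 0.579
grip_force: 67.6
```

View pics/c5.png

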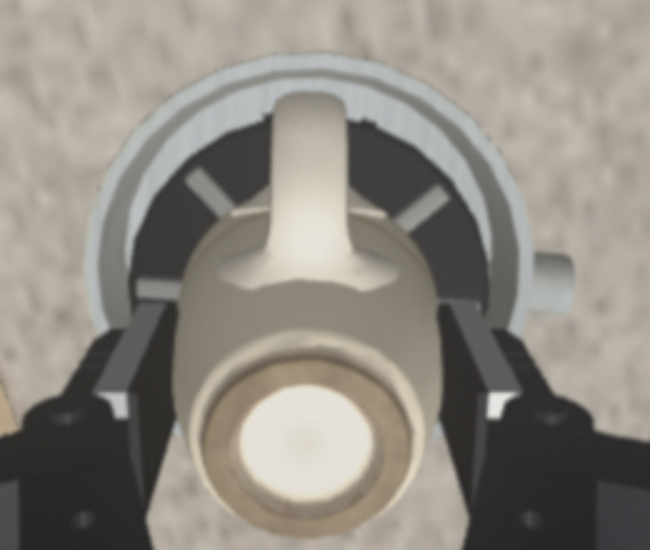

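The pad is sunk in the dish and the mug sits on it. The rim's far edge is near full-image row 205 and the pad's far edge near row 167. I'll check the gap, which should be 12.5 mm.

Run:
```python
from h import *
s=sense()
a=ray("wrist",323,204.8,32,s);b=ray("wrist",323,167.5,32,s);print(a,b,np.linalg.norm(a-b), "rim ctr est",a-29.5*np.array([.21,.978,0]),"pad ctr est",b-42*np.array([.21,.978,0]))
```

```text
[ 459.37 -218.78   32.  ] [ 463.72 -198.55   32.  ] 20.69237547538976 rim ctr est [ 453.18 -247.63   32.  ] pad ctr est [ 454.9  -239.62   32.  ]
```

At the handle the lip's far edge lies higher, near row 191, which gives a gap of about 13 mm, so the mug is centred. Held down 1.7 s; now lift and cross to the mat.

```bash
python3 -m crank '[[[0,0,-0.15,0,0,0,20],[0,0,-0.2,0,0,0,20],[0,0,-0.3,0,0,0,20],[0,0,-0.5,0,0,0,20],[0,0,-0.5,0,0,0,20],[0,0,-0.6,0,0,0,20],[0,0,-0.4,0,0,0,20],[0,0,-0.2,0,0,0,20]]]' 60
python3 - <<'E'
from h import *
togo([469.4,53.5,125],77.9)
E
```

```text
time_s: 12.5
eef_pos: [455.3, -239.9, 123.7]
ee_rot: [0.001, 0.778, 0.628, 0.0]
force: [-0.1, -0.4, -1.0]
grip_width: 0.584
grip_force: 62.8
t 12.5 tcp [ 455.33 -239.95  123.73] xang 77.8362447443851 tilt [ 0.07 -0.06] F [-0.07 -0.43 -0.96] w 49.84309866232474 gf 62.79220321956018
units tool [11.59 -1.92 -0.06]
turn units [ 0.01  0.01 -0.01]
```

```bash
python3 -m crank '[[[0.4,-0.1,0,0,0,0,20],[0.8,-0.1,0,0,0,0,20],[0.9,-0.15,0,0,0,0,20],[0.9,-0.15,0,0,0,0,20],[0.9,-0.15,0,0,0,0,20],[0.9,-0.15,0,0,0,0,20],[0.9,-0.15,0,0,0,0,20],[0.9,-0.15,0,0,0,0,20]]]' 60 | head -2
python3 -m crank '[[[0.9,-0.2,0,0,0,0,20],[0.9,-0.2,0,0,0,0,20],[0.9,-0.1,0,0,0,0,20],[0.8,-0.1,0,0,0,0,20],[0.7,-0.1,0,0,0,0,20],[0.5,-0.1,0,0,0,0,20],[0.3,0,0,0,0,0,20],[0,0,0,0,0,0,20]]]' 60 | head -2
python3 - <<'E'
from h import *
togo([469.4,53.5,40],77.9)
s=sense();im=capture("wrist");cv2.imwrite("pics/w6.png",im)
E
```

```text
time_s: 13.3
eef_pos: [462.3, -70.9, 121.9]
time_s: 14.1
eef_pos: [469.6, 54.3, 122.4]
t 14.1 tcp [469.6   54.34 122.36] xang 77.8922199968586 tilt [-0.02  0.  ] F [ 0.99 -0.32 -0.76] w 50.195669047764035 gf 62.78203735004354
units tool [-0.03  0.    3.29]
turn units [-0.  0. -0.]
```

View pics/w6.png

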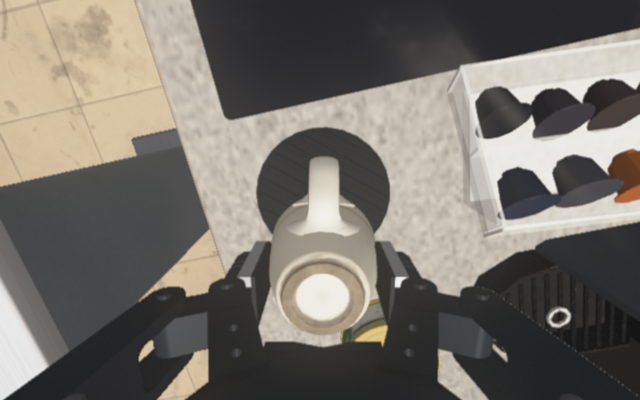

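The mat spans columns 257–390 (middle 323.5), in line with the mug. Lowering.

```bash
python3 -m crank '[[[0,0,0.4,0,0,0,20],[0,0,0.6,0,0,0,20],[0,0,0.6,0,0,0,20],[0,0,0.6,0,0,0,20],[0,0,0.5,0,0,0,20],[0,0,0.4,0,0,0,20],[0,0,0.2,0,0,0,20],[0,0,0.1,0,0,0,20]]]' 60 | head -2
python3 -m crank '[[[0,0,0.05,0,0,0,20],[0,0,0.05,0,0,0,20],[0,0,0.05,0,0,0,20],[0,0,0,0,0,0,20],[0,0,0,0,0,0,20],[0,0,0,0,0,0,20],[0,0,0,0,0,0,20],[0,0,0,0,0,0,20]]]' 40
python3 - <<'E'
from h import *
togo([469.4,53.5,30.4],77.9)
E
```

```text
time_s: 14.95
eef_pos: [469.6, 53.5, 37.1]
time_s: 15.75
eef_pos: [469.7, 53.7, 33.8]
ee_rot: [0.0, 0.778, 0.628, 0.0]
force: [-1.3, 0.9, -2.3]
grip_width: 0.584
grip_force: 62.8
t 15.75 tcp [469.71  53.74  33.83] xang 77.83672063594823 tilt [ 0. -0.] F [-1.25  0.92 -2.26] w 49.84187428071069 gf 62.7761224229107
units tool [-0.01 -0.01  0.14]
turn units [ 0.    0.   -0.01]
```

```bash
python3 -m crank '[[[0,0,0.05,0,0,0,20],[0,0,0.05,0,0,0,20],[0,0,0.05,0,0,0,20],[0,0,0,0,0,0,20],[0,0,0,0,0,0,20],[0,0,0,0,0,0,20],[0,0,0,0,0,0,20],[0,0,0,0,0,0,20]]]'
python3 - <<'E'
from h import *
togo([469.4,53.5,30.4],77.9)
E
```

```text
time_s: 16.55
eef_pos: [469.8, 53.8, 30.5]
ee_rot: [0.0, 0.778, 0.628, 0.0]
force: [-2.6, 0.1, 8.0]
grip_width: 0.584
grip_force: 64.1
t 16.55 tcp [469.76  53.77  30.55] xang 77.8399121583214 tilt [ 0.01 -0.  ] F [-2.64  0.05  7.96] w 49.864176694481756 gf 64.07997181662722
units tool [-0.01 -0.01  0.01]
turn units [ 0.    0.   -0.01]
```

On the mat (about 10 N). Release and retreat.

```bash
python3 -m crank '[[[0,0,0,0,0,0,52],[0,0,0,0,0,0,55],[0,0,0,0,0,0,60],[0,0,0,0,0,0,70],[0,0,0,0,0,0,85],[0,0,0,0,0,0,85],[0,0,0,0,0,0,85],[0,0,0,0,0,0,85]]]'
python3 -m crank '[[[0,0,-0.2,0,0,0,85],[0,0,-0.4,0,0,0,85],[0,0,-0.6,0,0,0,85],[0,0,-0.8,0,0,0,85],[0,0,-0.9,0,0,0,85],[0,0,-0.9,0,0,0,85],[0,0,-0.6,0,0,0,85],[0,0,-0.2,0,0,0,85]]]'
python3 -m crank '[[[0,0,0,0,0,0,85],[0,0,0,0,0,0,85],[0,0,0,0,0,0,85],[0,0,0,0,0,0,85],[0,0,0,0,0,0,85],[0,0,0,0,0,0,85],[0,0,0,0,0,0,85],[0,0,0,0,0,0,85]]]'
python3 - <<'E'
from h import *
togo(None)
s=sense();im=capture("wrist");cv2.imwrite("pics/w7.png",im);sc=capture("scene");
cv2.imwrite("pics/e7.png",np.hstack([cv2.resize(im[100:300,200:440],(400,333)),cv2.resize(sc[160:310,180:360],(400,333))]))
E
```

```text
time_s: 17.35
eef_pos: [469.7, 53.7, 30.1]
ee_rot: [0.0, 0.778, 0.628, 0.0]
force: [-0.0, 0.1, 0.4]
grip_width: 0.995
grip_force: 0.0
time_s: 18.15
eef_pos: [470.4, 53.7, 147.2]
ee_rot: [0.001, 0.778, 0.628, 0.001]
force: [-0.6, -0.3, -0.4]
grip_width: 0.997
grip_force: 0.0
time_s: 18.95
eef_pos: [469.7, 53.8, 145.0]
ee_rot: [-0.0, 0.778, 0.628, -0.0]
force: [-1.1, -0.7, 0.4]
grip_width: 0.995
grip_force: 0.0
t 18.95 tcp [469.7   53.75 145.02] xang 77.8373353635271 tilt [-0.  0.] F [-1.08 -0.68  0.36] w 84.96349089376353 gf 0.0
```

View pics/e7.png

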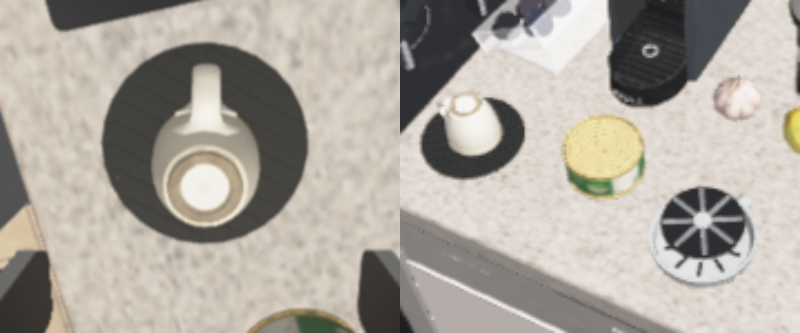

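The mug stands upright, mouth down, at (205,185) in the left half, with its whole rim on the mat. The right half shows the pad up again, the tin and garlic unmoved, and the gripper clear.

```bash
python3 -c "
from rig import *
print(finish_job())"
```

```text
the job is handed in; nothing more can be done
None
```

The mug held the rinser pad fully down for about 1.7 s, now stands released and mouth down on the drying mat, and the job is handed in; the rig returned no verdict.

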